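# Sort the loose shop hardware into its sample-marked trays

## Task

Sort the five loose pieces of hardware on the workbench into the three wooden trays: each tray has a sample fixed on its ledge that shows the kind it takes (hex nuts, ball bearings or strap clamps), and both sizes of a kind go into the same tray. Lay every piece flat on the floor of its tray, not on the rim or on another piece. Leave the spray can and the jar standing where they are.

Things in the scene. Friction and masses are not known exactly. Their poses are not given: they have to be found in the camera images.
- nut_large: Loose large plain steel hex nut lying flat: 46 mm across flats (53 mm over corners), 24 mm high, 29 mm bore. Origin: centre of the underside; own z up; own y is square to one pair of flats (as are the directions 60 and 120 deg from it), own x points to a corner. About 0.22 kg.
- nut_small: Loose small plain steel hex nut lying flat: 36 mm across flats (42 mm over corners), 19 mm high, 23 mm bore. Origin: centre of the underside; own z up; own y is square to one pair of flats (as are the directions 60 and 120 deg from it), own x points to a corner. About 0.11 kg.
- bearing_large: Loose large ball bearing lying flat, a round steel ring with a black seal: 47 mm outside diameter, 20 mm bore, 14 mm high. Origin: centre of the underside; own z up. About 0.11 kg.
- bearing_small: Loose small ball bearing lying flat, a round steel ring with a black seal: 35 mm outside diameter, 13 mm bore, 11 mm high. Origin: centre of the underside; own z up. About 0.05 kg.
- strap_clamp: Loose strap clamp lying flat, a dark steel bar 90 mm long (own x), 28 mm wide (own y), 10 mm thick, with a long slot through it nearer to its own +x end. Origin: centre of the underside; own z up. About 0.17 kg.
- tray_nuts: Fixed plywood tray for the hex nuts. Bay 140 mm (own x) by 100 mm (own y) inside, 5 mm walls; floor 4 mm, walls and ledge 14 mm above the bench. Origin: bay centre, at bench level (z = 0). At its +x end, away from the robot, a 55 mm wide solid ledge with a fixed sample centred at x = 98 mm: a large hex nut, 24 mm high.
- tray_bearings: Fixed plywood tray for the ball bearings. Bay 140 mm (own x) by 100 mm (own y) inside, 5 mm walls; floor 4 mm, walls and ledge 14 mm above the bench. Origin: bay centre, at bench level (z = 0). At its +x end, away from the robot, a 55 mm wide solid ledge with a fixed sample centred at x = 98 mm: a large ball bearing, 14 mm high.
- tray_clamps: Fixed plywood tray for the strap clamp. Bay 140 mm (own x) by 100 mm (own y) inside, 5 mm walls; floor 4 mm, walls and ledge 14 mm above the bench. Origin: bay centre, at bench level (z = 0). At its +x end, away from the robot, a 55 mm wide solid ledge with a fixed sample centred at x = 98 mm: a strap clamp lying along own y, 10 mm high.
- spray_can: Bystander: a standing spray can, 58 mm diameter, 150 mm tall, 0.3 kg. Origin: centre of its foot. To be left alone.
- screw_jar: Bystander: a standing glass jar with a screw cap, 72 mm diameter, 80 mm tall, 0.35 kg. Origin: centre of its foot. To be left alone.

How it is judged:
By the outcome, as a careful person would: the job done as asked, in the order asked, and still so for the second after the job is handed in, with the robot touching nothing.
It also fails if it takes over 131 s, if anything falls off the work surface, if the arm or the gripper's body presses on something with over 40 N, if the wrist force passes 120 N, or if a joint passes its speed limit or range.

## Robot

A 7-joint arm with a two-finger parallel gripper is mounted at the origin on the work surface. World frame = base frame: x ahead of the robot, y to its left, z up, the work surface at z = 0. Lengths are in m, angles in rad, forces in N, time in s.
With the tool pointing down it reaches from about 0.425 to 0.925 m from the base axis. Payload 6.8 kg.
Tool frame: the origin (TCP) lies midway between the tips of the shut fingers; the grasp point (between the pads) lies 19 mm behind it; y points along the fingers, z is the direction in which the jaws open and shut, and the axes are right-handed (so a half turn about y gives the same grasp; the last joint's range is limited). The gripper opens to 85 mm and grips with 20 to 120 N. Pads are 22 mm wide; open, the fingers measure 114 mm over their backs; the gripper's body (76 mm by 85 mm) begins 54 mm behind the grasp point. The pads swing forward as they close: fully open they stand 13 mm farther back than shut.
Start: joints at [-1.224, 0.477, 0.022, 1.555, -0.011, 1.109, -0.083], TCP at [0.297, 0.606, 0.231] pointing down, gripper open.
Joint ranges: [-2.96, 2.96], [-0.34, 2.1], [-1.41, 1.46], [0.24, 2.44], [-1.37, 4.51], [0.17, 1.92], [-2.96, 2.96]. Speed limits (rad/s): [2.39, 2.39, 3.14, 3.14, 3.14, 3.14, 3.14].

## Interface

Orientations are given as a rotation vector (axis times angle).
In Python, from bench import r gives the robot as it stands.
- The arm moves only by the tool send_rows, never from a script. Its argument "rows" is text: rows parted by semicolons, each of 6 numbers parted by spaces: the shift along the world's x, y, z in m, then the turn, a rotation vector about the world's x, y, z in rad. A call has 1 to 20 rows; each row shifts and turns the commanded pose from where the row before left it; what a row does not reach is not made up. A row lasts 1/10 s, in which the tool goes at most 50 mm and 8.59 degrees, less where a joint would pass 70% of its speed; a pose out of reach is approached as far as the arm can. A call is refused whole if a number of a shift passes 0.05 or a number of a turn 0.15, either way. A call with a gripper value outside its range is refused whole. "grip" is the finger opening in m, from 0 to 0.0854, set as the call begins (left out, the last holds). The fingers move at their own pace and stop on an object; "grip_force" is the grip in N (left out, the last holds). Time passes only in rows, so rows that do not move let the fingers close. It gives the time, the measured TCP pose, the force and the opening at its end, in the units of the state.
- r.get_obs(): the state, without advancing time (a new reading comes with each control period).
- r.grab_frame(name): name is "side" or "top"; returns a dict with "pixels" (420x560x3 uint8, red, green, blue), "intrinsics" (3x3 intrinsics, pixels), "k1" (the pictures are not rectified: a ray, as slopes to the right and down, at radius r is drawn at 1 + k1 r^2 times it, then the intrinsics apply), "position" and "orientation" of the camera in the world. Camera axes: x right, y up, looking along -z (the intrinsics and any distortion apply to the point x, -y, -z); pixel columns grow to the right and rows downward; lengths in m; the calibration is good to about 2 mm. A picture is of the moment at which its call begins. There is no depth.
- r.hand_in(): hands the job in, once; it reports no verdict.
The state is a dict: "clock": time; "joints": joint angles; "qvel": joint speeds; "tau": joint torques, N m; "tcp_pos": TCP position; "orientation": TCP orientation; "contact_force": force on the tool from outside, world axes, zero at the start; "moment": the same for the moment, N m; "grip_width": finger opening in m.
Only numpy, scipy, OpenCV 4.12 (cv2) and the standard library are available. Lean on these libraries where they do the work, as an engineer would, in place of code of your own. Each camera call takes 0.05 s, during which the arm holds its last target.

## Working session

There is one attempt and no reset: what is moved stays moved. The work goes in short steps, Python scripts to look and compute and a tool call to move; the robot and the scene stay as the last step left them, time stands still between calls to the robot, and variables do not carry over. Pictures are saved under pics/ and viewed, and the job is handed in when it is done.

Besides the shell and the picture viewer there is one more tool, called after "Emit:" in YAML: its name, and indented under it one key for each argument. send_rows: Moves the arm, as the interface text tells. Its arguments: {"type":"object","properties":{"rows":{"type":"string"},"grip":{"type":"number"},"grip_force":{"type":"number"}},"required":["rows"]}

```bash
mkdir -p pics; ls; python3 - <<'E'
from bench import r
import cv2
o=r.get_obs()
for k,v in o.items(): print(k,v)
for n in("top","side"):
    f=r.grab_frame(n); cv2.imwrite(f"pics/{n}0.png",f["pixels"][:,:,::-1])
    print(n,f["intrinsics"],f["k1"],f["position"],f["orientation"])
E
```

```text
pics
clock 0.0
joints [-1.22408958  0.47779559  0.02236464  1.55646455 -0.01149601  1.10929588
 -0.08309668]
qvel [-0.00087012 -0.00122663  0.00015907  0.00021692 -0.00097186  0.00130912
  0.00169237]
tau [-7.27586357e-04 -5.96447110e+01  1.60752274e+00 -2.81181407e+01
  1.24640384e-02  9.55233991e-03 -3.04196715e-05]
tcp_pos [0.29628632 0.60583257 0.23032369]
orientation [-1.54303677  0.3569414  -0.35652262]
contact_force [0.05021885 0.08631121 0.64040824]
moment [-0.06301157 -0.03914477 -0.02325078]
grip_width 0.08540241897305419
top [[524.6264055    0.         287.19233913]
 [  0.         524.6264055  205.52860662]
 [  0.           0.           1.        ]] -0.07166583365115524 [ 0.29922129 -0.00782323  1.52777965] [ 0.10460709 -0.08223487 -1.58815975]
side [[438.94402178   0.         281.13614101]
 [  0.         438.94402178 206.7311973 ]
 [  0.           0.           1.        ]] -0.11329829352479387 [-0.13826418  0.6267358   0.53881108] [ 0.50625867 -1.22267976 -2.10867817]
```

View pics/top0.png

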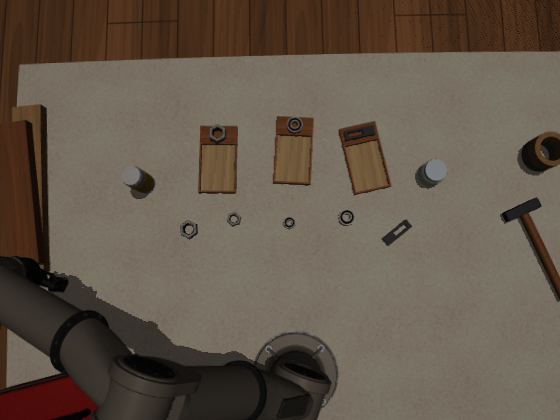

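View pics/side0.png

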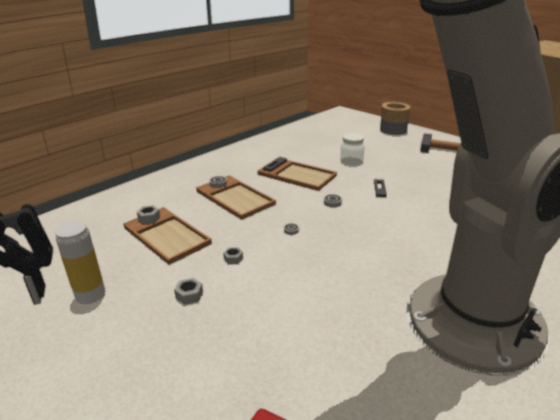

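The top view shows the large nut at (189,229), small nut (234,219), small bearing (289,223), large bearing (346,217) and clamp (397,232). The trays, left to right, are nuts, bearings and clamps. Next I'll zoom in for accuracy.

```bash
cat > h.py <<'E'
import numpy as np,cv2
from scipy.spatial.transform import Rotation as R
def w2p(f,P):
    P=np.atleast_2d(P).astype(float); c=(P-f["position"])@R.from_rotvec(f["orientation"]).as_matrix()
    s=np.c_[c[:,0],-c[:,1]]/(-c[:,2:3]); s=s*(1+f["k1"]*(s**2).sum(1,keepdims=True))
    K=f["intrinsics"]; return s*[K[0,0],K[1,1]]+[K[0,2],K[1,2]]
def p2w(f,uv,z):
    K=f["intrinsics"]; uv=np.atleast_2d(uv).astype(float)
    d=(uv-[K[0,2],K[1,2]])/[K[0,0],K[1,1]]; s=d.copy()
    for _ in range(20): s=d/(1+f["k1"]*(s**2).sum(1,keepdims=True))
    ray=np.c_[s[:,0],-s[:,1],-np.ones(len(s))]@R.from_rotvec(f["orientation"]).as_matrix().T
    t=(z-f["position"][2])/ray[:,2:3]; return f["position"]+t*ray
def crop(f,x0,y0,w,h,k,name):
    im=f["pixels"][y0:y0+h,x0:x0+w,::-1]; cv2.imwrite(name,cv2.resize(im,None,fx=k,fy=k,interpolation=cv2.INTER_CUBIC))
def tool(o):
    M=R.from_rotvec(o["orientation"]).as_matrix(); return M
E
python3 - <<'E'
from bench import r
from h import *
f=r.grab_frame("top"); np.save("top.npy",f,allow_pickle=True)
g=r.grab_frame("side"); np.save("side.npy",g,allow_pickle=True)
crop(f,170,195,130,50,6,"pics/c1.png"); crop(f,280,195,140,60,5.7,"pics/c2.png")
crop(f,190,105,210,95,3.8,"pics/c3.png")
print(tool(r.get_obs()))
for n,z,uv in [("NL",.024,(189,229)),("NS",.019,(234,219)),("BS",.011,(289,223)),("BL",.014,(346,217)),("SC",.01,(397,232)),("can",.15,(133,176)),("jar",.08,(434,170))]: print(n,p2w(f,uv,z).round(4))
E
```

```text
[[ 8.98353054e-01 -3.93944780e-04  4.39273986e-01]
 [-4.39274152e-01 -1.02293071e-03  8.98352477e-01]
 [ 9.54455797e-05 -9.99999399e-01 -1.09200268e-03]]
NL [[0.4162 0.2967 0.024 ]]
NS [[0.4432 0.1666 0.019 ]]
BS [[0.4291 0.0078 0.011 ]]
BL [[ 0.443  -0.1577  0.014 ]]
SC [[ 0.3967 -0.3045  0.01  ]]
can [[0.5522 0.4239 0.15  ]]
jar [[ 0.564  -0.4027  0.08  ]]
```

View pics/c1.png

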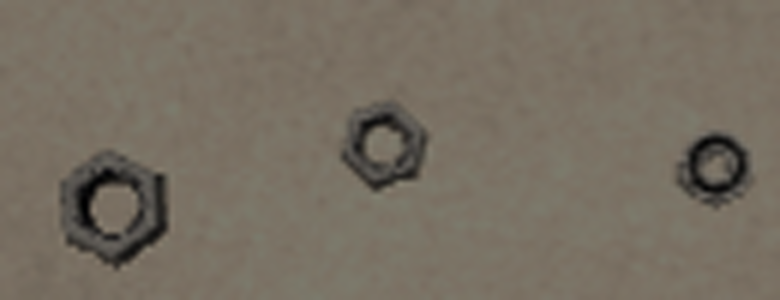

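View pics/c2.png

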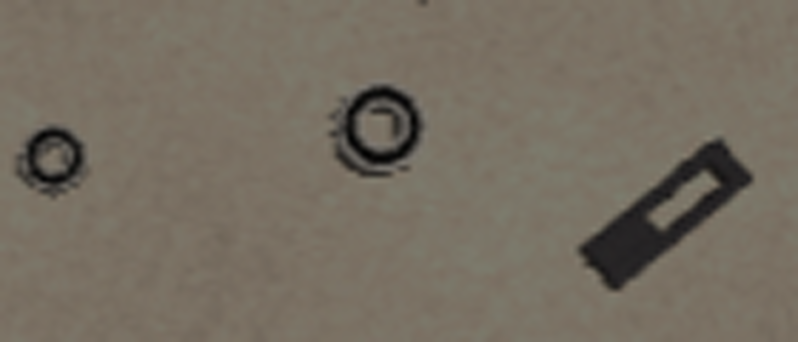

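View pics/c3.png

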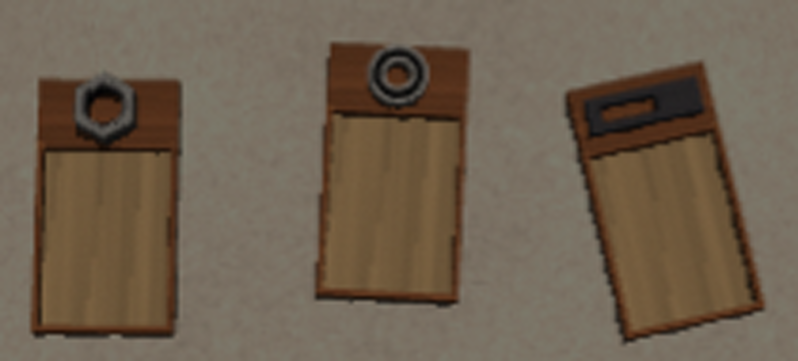

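The crops show the clamp's slot end pointing up-right in the image and the nut corners pointing roughly along the image vertical. I'll overlay model outlines at estimated poses.

```bash
cat > fit.py <<'E'
from h import *
from scipy.optimize import least_squares
f=np.load("top.npy",allow_pickle=True).item()
def src(pts,x0,y0,k): return (np.array(pts,float)+.5)/k-.5+[x0,y0]
def fit(model,uv,x0):
    def res(p):
        c,s=np.cos(p[2]),np.sin(p[2]); M=np.array(model,float)
        W=np.c_[p[0]+c*M[:,0]-s*M[:,1],p[1]+s*M[:,0]+c*M[:,1],M[:,2]]
        return (w2p(f,W)-uv).ravel()
    q=least_squares(res,x0); return q.x,np.abs(q.fun).max()
out={}
sc=src([(720,140),(752,180),(617,290),(580,248)],280,195,798/140)
out['SC']=fit([(.045,.014,.01),(.045,-.014,.01),(-.045,-.014,.01),(-.045,.014,.01)],sc,[.4,-.3,-.9])
T=[(.125,.055,.014),(.125,-.055,.014),(-.075,-.055,.014),(-.075,.055,.014)]
k=798/210
out['TN']=fit(T,src([(40,80),(181,80),(174,335),(33,332)],190,105,k),[.6,.2,0])
out['TB']=fit(T,src([(331,44),(469,49),(457,302),(317,296)],190,105,k),[.6,.0,0])
out['TC']=fit(T,src([(567,92),(702,63),(763,310),(626,340)],190,105,k),[.6,-.2,.2])
for a,b in out.items(): print(a,b[0].round(4),np.degrees(b[0][2]).round(1),b[1].round(2))
k=6
print("NL",p2w(f,src([(112,206)],170,195,6),.024).round(4))
print("NS",p2w(f,src([(384,145)],170,195,6),.019).round(4))
print("BS",p2w(f,src([(54,156)],280,195,5.7),.011).round(4))
print("BL",p2w(f,src([(382,125)],280,195,5.7),.014).round(4))
E
cat > ov.py <<'E'
from h import *
def draw(f,items,x0,y0,w,h,k,name):
    im=cv2.resize(f["pixels"][y0:y0+h,x0:x0+w,::-1],None,fx=k,fy=k,interpolation=cv2.INTER_CUBIC)
    for kind,x,y,a in items:
        t=np.linspace(0,2*np.pi,60); loops=[]
        if kind[0]=='N':
            Rr,H,b=(.0266,.024,.0145) if kind=='NL' else (.0208,.019,.0115)
            hx=np.arange(6)*np.pi/3
            for z in(0,H): loops.append(np.c_[Rr*np.cos(hx),Rr*np.sin(hx),0*hx+z])
            loops.append(np.c_[b*np.cos(t),b*np.sin(t),0*t+H])
        if kind[0]=='B':
            Rr,H,b=(.0235,.014,.01) if kind=='BL' else (.0175,.011,.0065)
            for z in(0,H): loops.append(np.c_[Rr*np.cos(t),Rr*np.sin(t),0*t+z])
            loops.append(np.c_[b*np.cos(t),b*np.sin(t),0*t+H])
        if kind=='SC':
            for z in (.01,): loops.append(np.array([(.045,.014,z),(.045,-.014,z),(-.045,-.014,z),(-.045,.014,z)]))
        if kind=='T':
            loops.append(np.array([(.125,.055,.014),(.125,-.055,.014),(-.075,-.055,.014),(-.075,.055,.014)]))
            loops.append(np.array([(.07,.05,.004),(.07,-.05,.004),(-.07,-.05,.004),(-.07,.05,.004)]))
            loops.append(np.c_[.098+.01*np.cos(t),.01*np.sin(t),0*t+.024])
        for L in loops:
            c,s=np.cos(a),np.sin(a); W=np.c_[x+c*L[:,0]-s*L[:,1],y+s*L[:,0]+c*L[:,1],L[:,2]]
            p=(w2p(f,W)-[x0,y0]+.5)*k-.5
            cv2.polylines(im,[np.round(p).astype(int)],True,(0,255,255),1)
    cv2.imwrite(name,im)
E
python3 fit.py
```

```text
SC [ 0.3961 -0.3036 -0.9281] -53.2 0.3
TN [ 0.598   0.215  -0.0298] -1.7 0.32
TB [ 0.6199 -0.007  -0.0686] -3.9 0.45
TC [ 0.5934 -0.2226  0.1968] 11.3 0.31
NL [[0.4165 0.2989 0.024 ]]
NS [[0.4439 0.1678 0.019 ]]
BS [[0.4321 0.0075 0.011 ]]
BL [[ 0.4443 -0.1595  0.014 ]]
```

```bash
cat > items.py <<'E'
import numpy as np
d=np.radians
I=dict(NL=(.4165,.2985,d(0)),NS=(.4435,.1675,d(10)),BS=(.432,.0075,0),BL=(.444,-.1595,0),SC=(.3961,-.3036,d(-53.2)))
T=[('T',.598,.215,-.0298),('T',.62,-.007,-.0686),('T',.5934,-.2226,.1968)]
L=[(k,)+v for k,v in I.items()]+T
E
python3 - <<'E'
from ov import *; from items import *
f=np.load("top.npy",allow_pickle=True).item();g=np.load("side.npy",allow_pickle=True).item()
draw(f,L,175,195,66,50,12,"pics/o1.png"); draw(f,L,280,195,140,60,5,"pics/o2.png"); draw(g,L,110,150,290,160,2.7,"pics/o3.png")
E
```

```text
(no output)
```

View pics/o1.png

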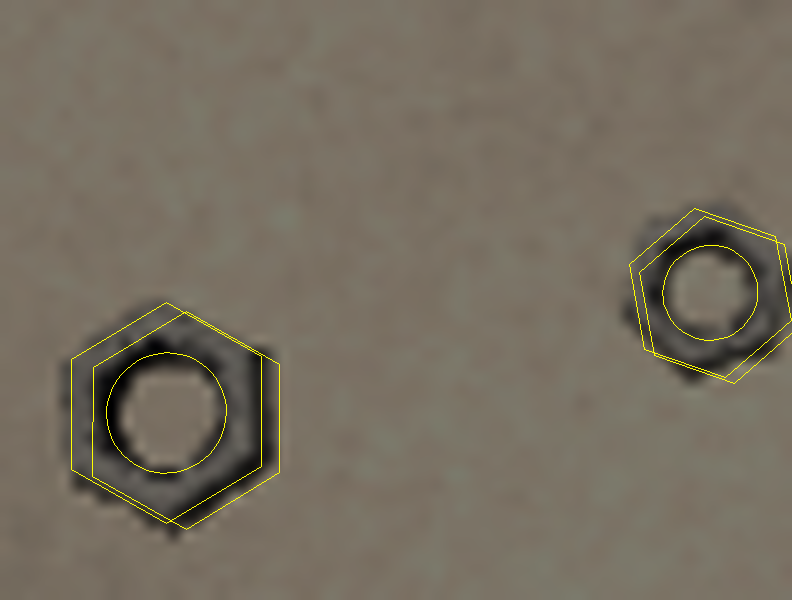

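View pics/o2.png

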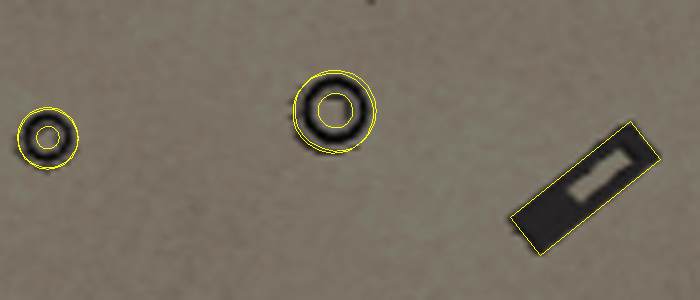

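View pics/o3.png

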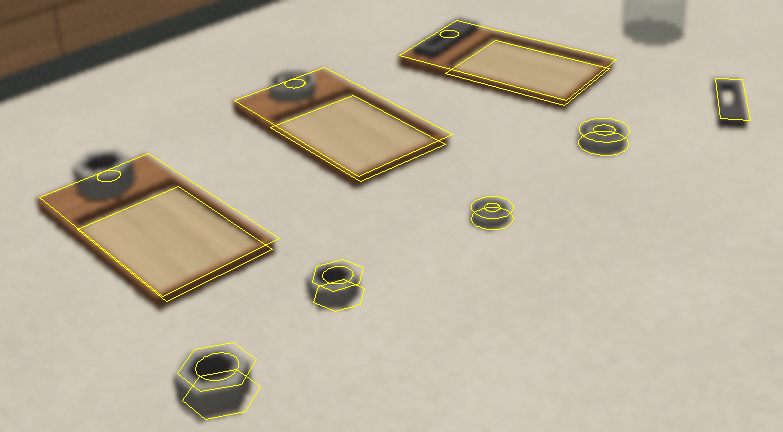

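The overlay agrees within about 2–3 mm. The small nut's angle looks wrong, so I'll compare some candidates.

```bash
python3 - <<'E'
from ov import *; from items import *
f=np.load("top.npy",allow_pickle=True).item()
ims=[]
for a in (-5,-12,-20,-28):
    draw(f,[('NS',.4435,.1675,d(a))],222,207,24,24,16,"/tmp/a.png"); t=cv2.imread("/tmp/a.png"); ims.append(t)
ims=[cv2.convertScaleAbs(cv2.resize(i,(290,290)),alpha=1.6) for i in ims]
cv2.imwrite("pics/o4.png",np.vstack([np.hstack(ims[:2]),np.hstack(ims[2:])]))
E
```

```text
(no output)
```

View pics/o4.png

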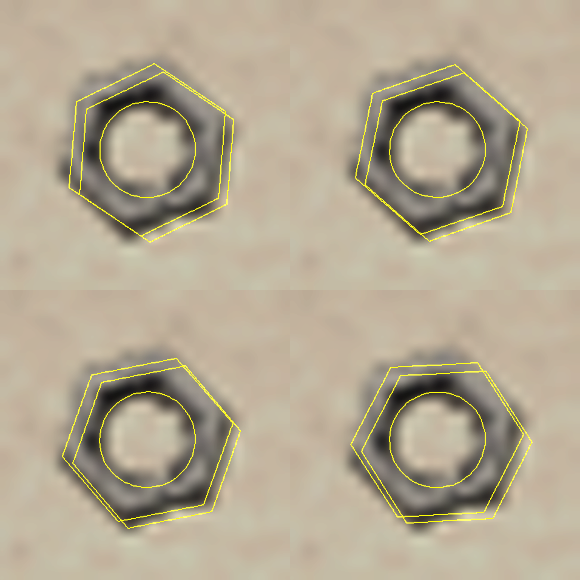

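The small nut sits at about −17°. I'll start with the large nut: move above it with the jaws along world y.

Emit:
send_rows:
  rows: "0.012 -0.0306 -0.011 0 0 0.0455;0.012 -0.0306 -0.011 0 0 0.0455;0.012 -0.0306 -0.011 0 0 0.0455;0.012 -0.0306 -0.011 0 0 0.0455;0.012 -0.0306 -0.011 0 0 0.0455;0.012 -0.0306 -0.011 0 0 0.0455;0.012 -0.0306 -0.011 0 0 0.0455;0.012 -0.0306 -0.011 0 0 0.0455;0.012 -0.0306 -0.011 0 0 0.0455;0.012 -0.0306 -0.011 0 0 0.0455;0 0 0 0 0 0;0 0 0 0 0 0;0 0 0 0 0 0"
  grip: 0.08

```text
clock: 1.5
tcp_pos: [0.4163, 0.3018, 0.1217]
orientation: [-1.57, -0.001, 0.001]
contact_force: [0.2, 0.1, -0.4]
grip_width: 0.0798
```

```bash
cat > st.py <<'E'
from bench import r
from h import *
def st():
    o=r.get_obs(); M=tool(o)
    print("t",o["clock"],"tcp",np.round(o["tcp_pos"],4),"jaw deg",np.degrees(np.arctan2(M[1,2],M[0,2])).round(2),"ydown",M[:,1].round(4),"F",np.round(o["contact_force"],1),"w",round(o["grip_width"],4),"q7",np.round(o["joints"],2))
    return o
if __name__=="__main__": st()
E
python3 st.py; python3 - <<'E'
from bench import r
from h import *
g=r.grab_frame("side"); crop(g,100,150,240,170,3.3,"pics/s1.png")
f=r.grab_frame("top"); crop(f,150,180,120,80,6,"pics/t1.png")
E
```

```text
t 1.5 tcp [0.4163 0.3018 0.1217] jaw deg 90.07 ydown [ 4.0e-04  1.2e-03 -1.0e+00] F [ 0.2  0.1 -0.4] w 0.0798 q7 [-0.74  0.36 -0.02  2.04  0.01  0.75  0.82]
```

View pics/s1.png

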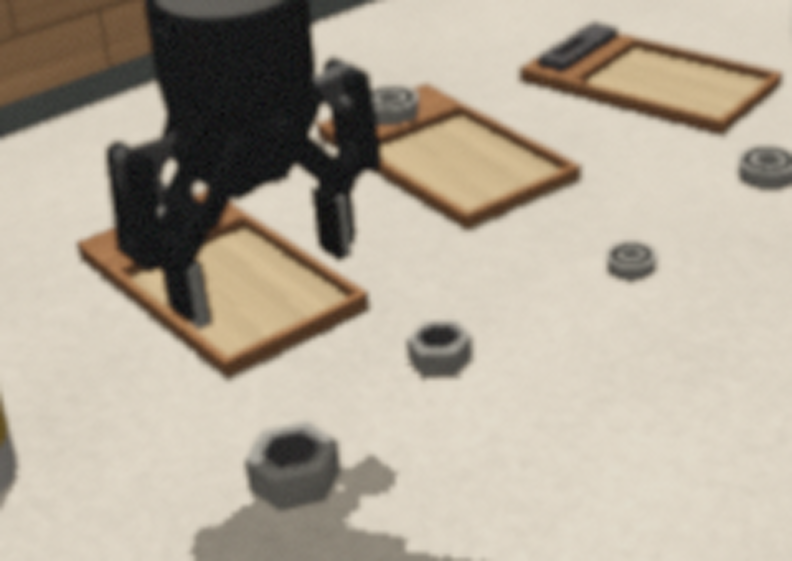

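View pics/t1.png

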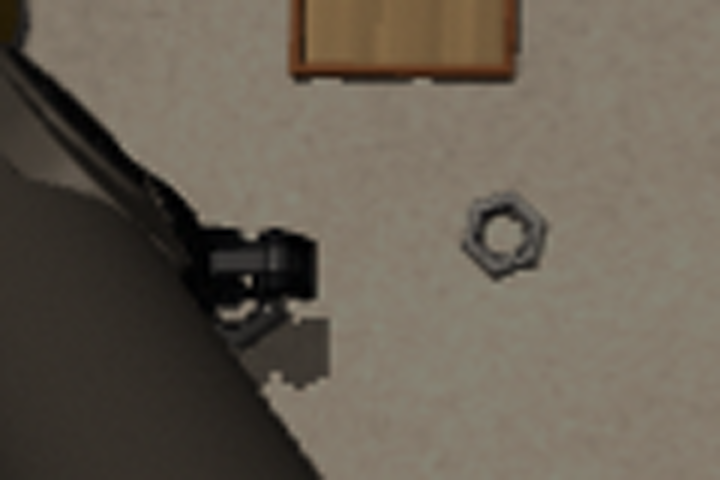

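The gripper is above the large nut and straddles it. Descending.

Emit:
send_rows:
  rows: "0 -0.0015 -0.018 0 0 0;0 0 -0.018 0 0 0;0 0 -0.018 0 0 0;0 0 -0.018 0 0 0;0 0 -0.018 0 0 0;0 0 -0.012 0 0 0;0 0 -0.008 0 0 0;0 0 -0.004 0 0 0;0 0 -0.002 0 0 0;0 0 0 0 0 0;0 0 0 0 0 0"

```text
clock: 2.7
tcp_pos: [0.4169, 0.2992, 0.0058]
orientation: [-1.57, -0.001, -0.0]
contact_force: [0.7, -0.0, 0.6]
grip_width: 0.0799
```

```bash
python3 st.py; python3 - <<'E'
from bench import r
from h import *
g=r.grab_frame("side"); crop(g,120,200,160,120,5,"pics/s2.png")
E
```

```text
t 2.7 tcp [0.4169 0.2992 0.0058] jaw deg 90.01 ydown [ 7.e-04  6.e-04 -1.e+00] F [ 0.7 -0.   0.6] w 0.0799 q7 [-0.73  0.55 -0.02  2.09  0.02  0.5   0.81]
```

View pics/s2.png

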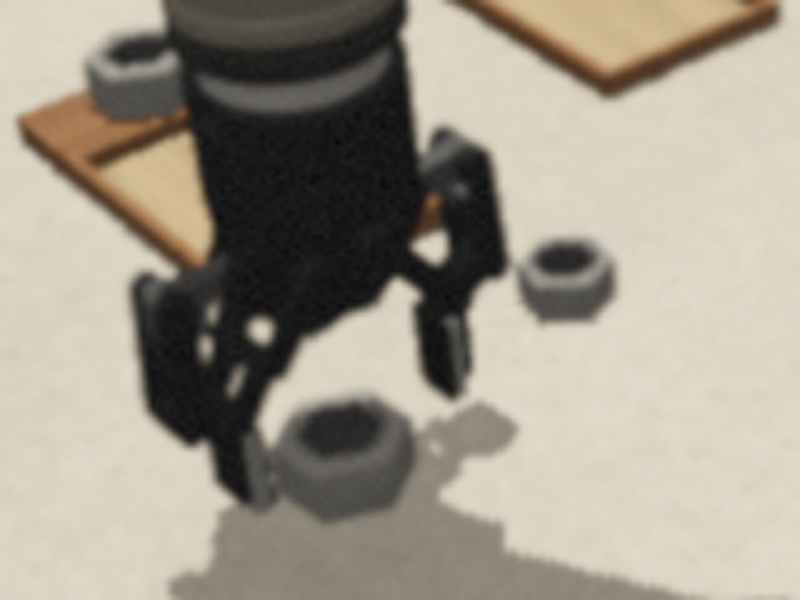

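The fingertips at about (250,500) and (445,395) have their midpoint on the nut centre, (345,440). Closing.

Emit:
send_rows:
  rows: "0 0 -0.002 0 0 0;0 0 0 0 0 0;0 0 0 0 0 0;0 0 0 0 0 0;0 0 0 0 0 0;0 0 0 0 0 0;0 0 0 0 0 0;0 0 0 0 0 0;0 0 0 0 0 0;0 0 0 0 0 0"
  grip: 0.03
  grip_force: 50

```text
clock: 3.75
tcp_pos: [0.4167, 0.2992, 0.0037]
orientation: [-1.57, -0.001, -0.0]
contact_force: [-0.3, 0.1, 4.7]
grip_width: 0.0454
```

```bash
python3 st.py; python3 - <<'E'
from bench import r
from h import *
g=r.grab_frame("side"); crop(g,120,200,160,120,5,"pics/s3.png")
E
```

```text
t 3.75 tcp [0.4167 0.2992 0.0037] jaw deg 90.01 ydown [ 5.e-04  6.e-04 -1.e+00] F [-0.3  0.1  4.7] w 0.0454 q7 [-0.73  0.56 -0.02  2.09  0.02  0.49  0.81]
```

View pics/s3.png

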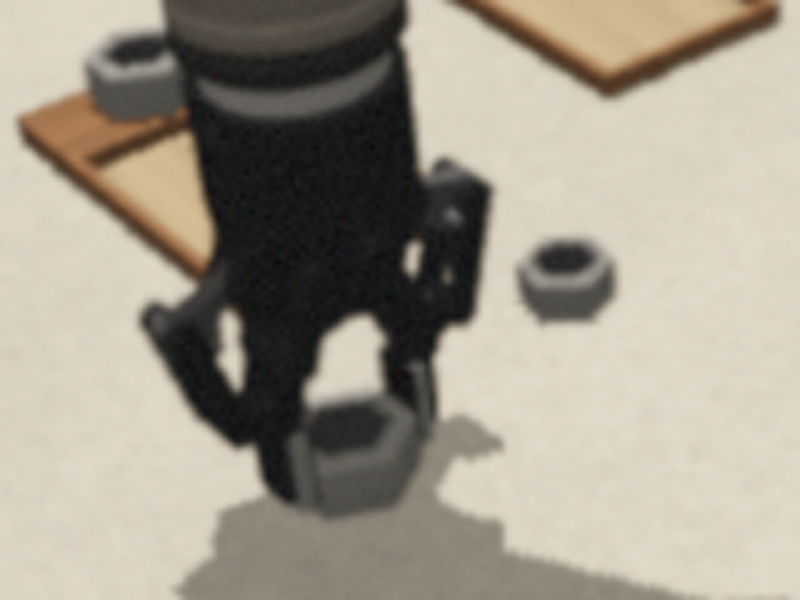

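The large nut is gripped, width 45.4 mm. Lifting it and carrying it over the nut tray.

Emit:
send_rows:
  rows: "0 0 0.01 0 0 0;0 0 0.025 0 0 0;0 0 0.025 0 0 0;0.02 -0.008 0 0 0 -0.01;0.035 -0.014 0 0 0 -0.01;0.035 -0.014 0 0 0 -0.01;0.035 -0.014 0 0 0 0;0.035 -0.014 0 0 0 0;0.035 -0.014 0 0 0 0;0.0183 -0.0072 0 0 0 0;0 0 0 0 0 0;0 0 0 0 0 0;0 0 0 0 0 0"

```text
clock: 5.1
tcp_pos: [0.6282, 0.2146, 0.0631]
orientation: [-1.571, 0.024, -0.021]
contact_force: [-0.7, -0.0, -3.1]
grip_width: 0.0449
```

```bash
python3 st.py; python3 - <<'E'
from bench import r
from h import *
g=r.grab_frame("side"); crop(g,80,150,200,150,4,"pics/s4.png")
E
```

```text
t 5.1 tcp [0.6282 0.2146 0.0631] jaw deg 88.37 ydown [-1.8e-03  2.0e-04 -1.0e+00] F [-0.7 -0.  -3.1] w 0.0449 q7 [-0.43  0.64  0.01  1.71 -0.01  0.8   1.13]
```

View pics/s4.png

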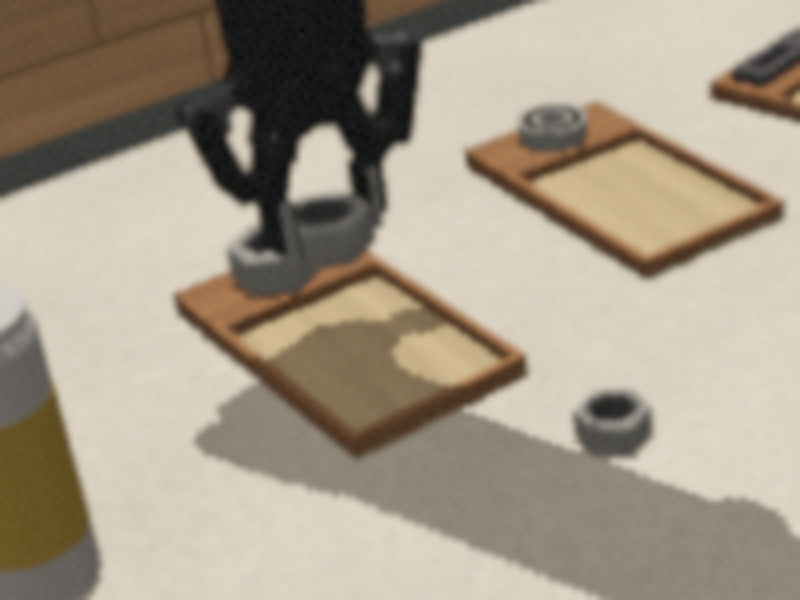

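The nut is held level above the bay. Lowering, then opening a little.

Emit:
send_rows:
  rows: "0 0 -0.015 0 0 0;0 0 -0.018 0 0 0;0 0 -0.012 0 0 0;0 0 -0.005 0 0 0;0 0 -0.0025 0 0 0;0 0 -0.001 0 0 0;0 0 0 0 0 0;0 0 0 0 0 0;0 0 0 0 0 0"

```text
clock: 6.05
tcp_pos: [0.6302, 0.2138, 0.0104]
orientation: [-1.57, 0.023, -0.024]
contact_force: [-0.5, -0.7, -2.6]
grip_width: 0.0449
```

```bash
python3 st.py; python3 - <<'E'
from bench import r
from h import *
g=r.grab_frame("side"); crop(g,110,170,120,90,6,"pics/s5.png")
E
```

```text
t 6.05 tcp [0.6302 0.2138 0.0104] jaw deg 88.29 ydown [ 9.e-04  4.e-04 -1.e+00] F [-0.5 -0.7 -2.6] w 0.0449 q7 [-0.43  0.71  0.01  1.72 -0.01  0.71  1.13]
```

View pics/s5.png

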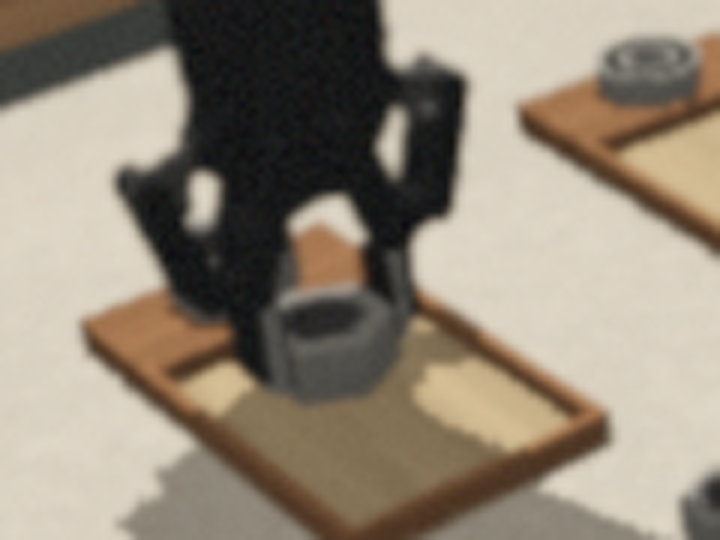

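Emit:
send_rows:
  rows: "0 0 -0.001 0 0 0;0 0 -0.001 0 0 0;0 0 0 0 0 0;0 0 0 0 0 0"

```text
clock: 6.5
tcp_pos: [0.6299, 0.2138, 0.0078]
orientation: [-1.571, 0.023, -0.023]
contact_force: [-0.4, -0.5, -1.5]
grip_width: 0.0449
```

Emit:
send_rows:
  rows: "0 0 0 0 0 0;0 0 0 0 0 0;0 0 0 0 0 0;0 0 0 0 0 0;0 0 0.005 0 0 0;0 0 0.015 0 0 0;0 0 0.03 0 0 0;0 0 0.03 0 0 0;0 0 0 0 0 0"
  grip: 0.058

```text
clock: 7.4
tcp_pos: [0.6333, 0.2149, 0.0939]
orientation: [-1.567, 0.017, -0.03]
contact_force: [0.0, 0.2, 0.6]
grip_width: 0.0581
```

```bash
python3 st.py; python3 - <<'E'
from bench import r
from h import *
g=r.grab_frame("side"); crop(g,110,150,160,120,5,"pics/s6.png")
E
```

```text
t 7.4 tcp [0.6333 0.2149 0.0939] jaw deg 88.27 ydown [ 0.0086  0.0036 -1.    ] F [0.  0.2 0.6] w 0.0581 q7 [-0.43  0.6   0.02  1.69 -0.01  0.84  1.13]
```

View pics/s6.png

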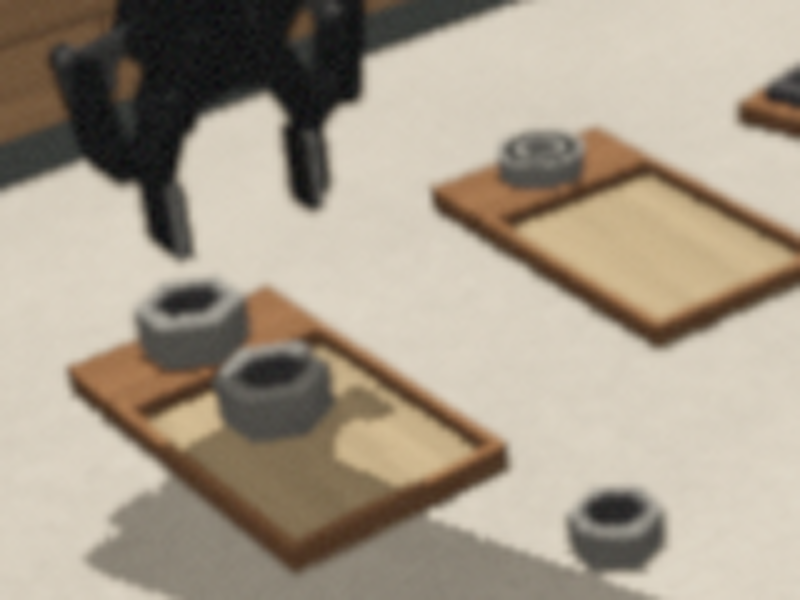

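The large nut lies flat on the tray floor at (270,395). Next is the small nut, with the jaws at 73°.

Emit:
send_rows:
  rows: "-0.031 -0.0075 0 0 0 -0.0445;-0.031 -0.0075 0 0 0 -0.0445;-0.031 -0.0075 0 0 0 -0.0445;-0.031 -0.0075 0 0 0 -0.0445;-0.031 -0.0075 -0.01 0 0 -0.0445;-0.031 -0.0075 -0.01 0 0 -0.0445;0 0 -0.015 0 0 0;0 0 -0.015 0 0 0;0 0 -0.015 0 0 0;0 0 -0.008 0 0 0;0 0 -0.004 0 0 0;0 0 0 0 0 0;0 0 0 0 0 0;0 0 0 0 0 0"
  grip: 0.07

```text
clock: 8.85
tcp_pos: [0.4442, 0.1689, 0.0113]
orientation: [-1.558, 0.232, -0.234]
contact_force: [-0.2, -1.0, -0.3]
grip_width: 0.0701
```

```bash
python3 st.py; python3 - <<'E'
from bench import r
from h import *
g=r.grab_frame("side"); crop(g,150,170,160,120,5,"pics/s7.png")
E
```

```text
t 8.85 tcp [0.4442 0.1689 0.0113] jaw deg 72.99 ydown [ 8.e-04  5.e-04 -1.e+00] F [-0.2 -1.  -0.3] w 0.0701 q7 [-0.54  0.5   0.05  2.18 -0.05  0.46  0.83]
```

View pics/s7.png

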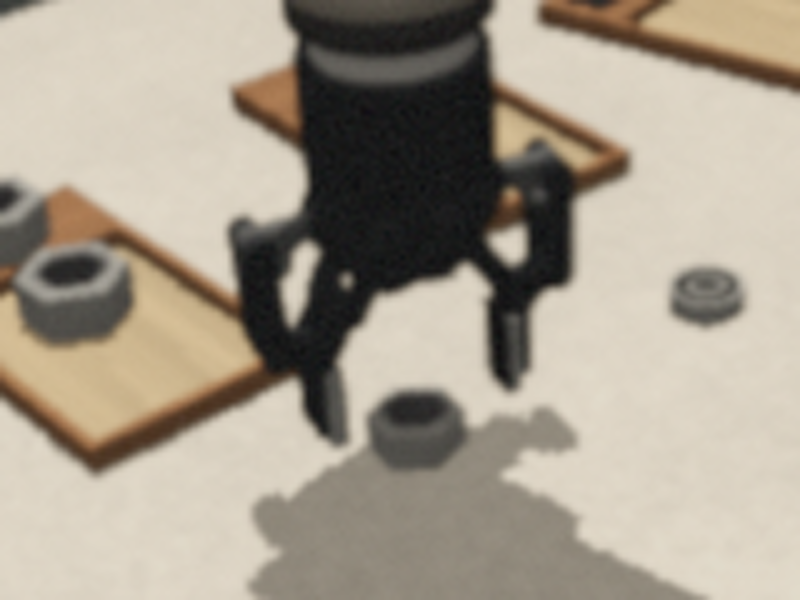

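The fingertip midpoint, about (425,412), is centred over the nut top at (415,412). Lowering and closing.

Emit:
send_rows:
  rows: "0 0 -0.005 0 0 0;0 0 -0.003 0 0 0;0 0 0 0 0 0;0 0 0 0 0 0"

```text
clock: 9.3
tcp_pos: [0.4437, 0.1686, 0.0026]
orientation: [-1.558, 0.233, -0.233]
contact_force: [-0.5, -0.1, 0.0]
grip_width: 0.0698
```

Emit:
send_rows:
  rows: "0 0 0 0 0 0;0 0 0 0 0 0;0 0 0 0 0 0;0 0 0 0 0 0;0 0 0 0 0 0;0 0 0 0 0 0;0 0 0 0 0 0;0 0 0 0 0 0;0 0 0 0 0 0"
  grip: 0.02

```text
clock: 10.2
tcp_pos: [0.444, 0.1688, 0.0032]
orientation: [-1.558, 0.233, -0.233]
contact_force: [-0.4, -0.4, 5.1]
grip_width: 0.0348
```

Emit:
send_rows:
  rows: "0 0 0.01 0 0 0;0 0 0.025 0 0 0;0 0 0.025 0 0 0;0.0238 0.0094 0 0 0 0.0534;0.0238 0.0094 0 0 0 0.0534;0.0238 0.0094 0 0 0 0.0534;0.0238 0.0094 0 0 0 0.0534;0.0238 0.0094 0 0 0 0.0534;0 0 0 0 0 0;0 0 -0.015 0 0 0;0 0 -0.015 0 0 0;0 0 -0.01 0 0 0;0 0 -0.006 0 0 0;0 0 -0.004 0 0 0;0 0 0 0 0 0;0 0 0 0 0 0"

```text
clock: 11.8
tcp_pos: [0.563, 0.2158, 0.0131]
orientation: [-1.57, 0.023, -0.024]
contact_force: [-0.3, 0.3, -0.2]
grip_width: 0.0345
```

```bash
python3 st.py; python3 - <<'E'
from bench import r
from h import *
g=r.grab_frame("side"); crop(g,110,150,160,120,5,"pics/s8.png")
E
```

```text
t 11.8 tcp [0.563  0.2158 0.0131] jaw deg 88.29 ydown [ 4.e-04  2.e-04 -1.e+00] F [-0.3  0.3 -0.2] w 0.0345 q7 [-0.47  0.64 -0.    1.88  0.    0.63  1.07]
```

View pics/s8.png

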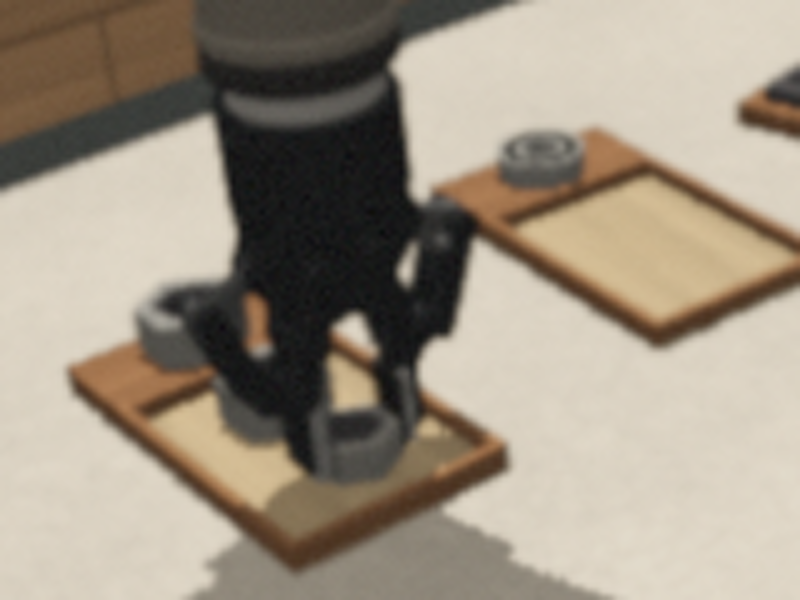

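The small nut is inside the bay, clear of the large one. Lowering the last 5.5 mm and releasing.

Emit:
send_rows:
  rows: "0 0 -0.003 0 0 0;0 0 -0.0015 0 0 0;0 0 -0.001 0 0 0;0 0 0 0 0 0;0 0 0 0 0 0"

```text
clock: 12.35
tcp_pos: [0.5628, 0.2157, 0.0074]
orientation: [-1.571, 0.023, -0.023]
contact_force: [-0.1, 0.6, -0.6]
grip_width: 0.0348
```

Emit:
send_rows:
  rows: "0 0 0 0 0 0;0 0 0 0 0 0;0 0 0 0 0 0;0 0 0 0 0 0;0 0 0.005 0 0 0;0 0 0.015 0 0 0;0 0 0.03 0 0 0;0 0 0.03 0 0 0;0 0 0 0 0 0;0 0 0 0 0 0"
  grip: 0.052

```text
clock: 13.35
tcp_pos: [0.5636, 0.216, 0.0891]
orientation: [-1.569, 0.021, -0.025]
contact_force: [0.5, 0.1, -0.1]
grip_width: 0.0519
```

```bash
python3 st.py; python3 - <<'E'
from bench import r
from h import *
g=r.grab_frame("side"); crop(g,110,150,160,120,5,"pics/s9.png")
E
```

```text
t 13.35 tcp [0.5636 0.216  0.0891] jaw deg 88.29 ydown [ 0.0026  0.0013 -1.    ] F [ 0.5  0.1 -0.1] w 0.0519 q7 [-0.47  0.52  0.    1.85 -0.    0.76  1.07]
```

View pics/s9.png

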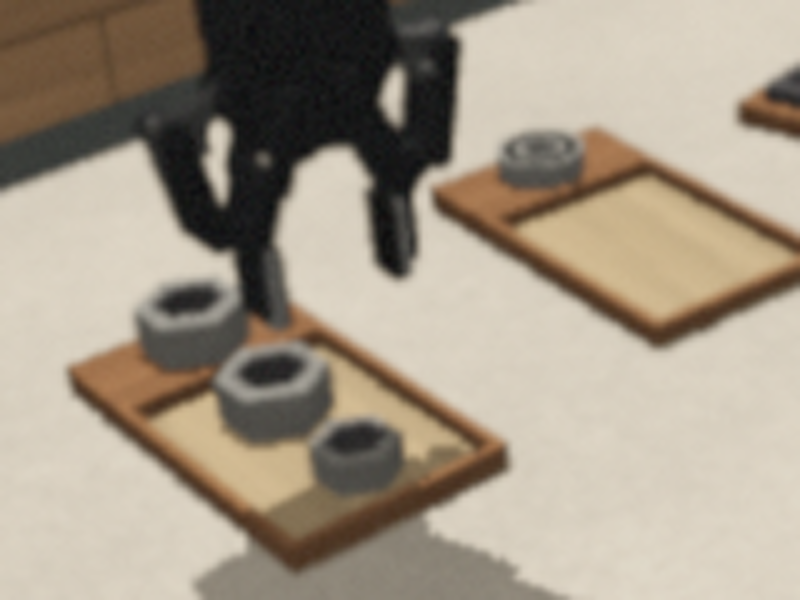

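Both nuts lie flat in their tray. Now the large bearing.

Emit:
send_rows:
  rows: "-0.0099 -0.0313 0 0 0 -0.004;-0.0099 -0.0313 0 0 0 -0.004;-0.0099 -0.0313 0 0 0 -0.004;-0.0099 -0.0313 0 0 0 -0.004;-0.0099 -0.0313 0 0 0 -0.004;-0.0099 -0.0313 0 0 0 -0.004;-0.0099 -0.0313 0 0 0 -0.004;-0.0099 -0.0313 0 0 0 -0.004;-0.0099 -0.0313 0 0 0 -0.004;-0.0099 -0.0313 0 0 0 -0.004;-0.0099 -0.0313 -0.01 0 0 0;-0.0099 -0.0313 -0.015 0 0 0;0 0 -0.02 0 0 0;0 0 -0.015 0 0 0;0 0 -0.01 0 0 0;0 0 -0.005 0 0 0;0 0 0 0 0 0;0 0 0 0 0 0;0 0 0 0 0 0"
  grip: 0.075

```text
clock: 15.3
tcp_pos: [0.4445, -0.1598, 0.0129]
orientation: [-1.57, 0.054, -0.055]
contact_force: [-0.6, 0.1, 0.2]
grip_width: 0.0752
```

```bash
python3 st.py; python3 - <<'E'
from bench import r
from h import *
g=r.grab_frame("side"); crop(g,250,130,160,120,5,"pics/s10.png")
E
```

```text
t 15.3 tcp [ 0.4445 -0.1598  0.0129] jaw deg 86.02 ydown [ 1.e-03 -2.e-04 -1.e+00] F [-0.6  0.1  0.2] w 0.0752 q7 [ 0.17  0.5   0.05  2.19 -0.05  0.46  1.76]
```

View pics/s10.png

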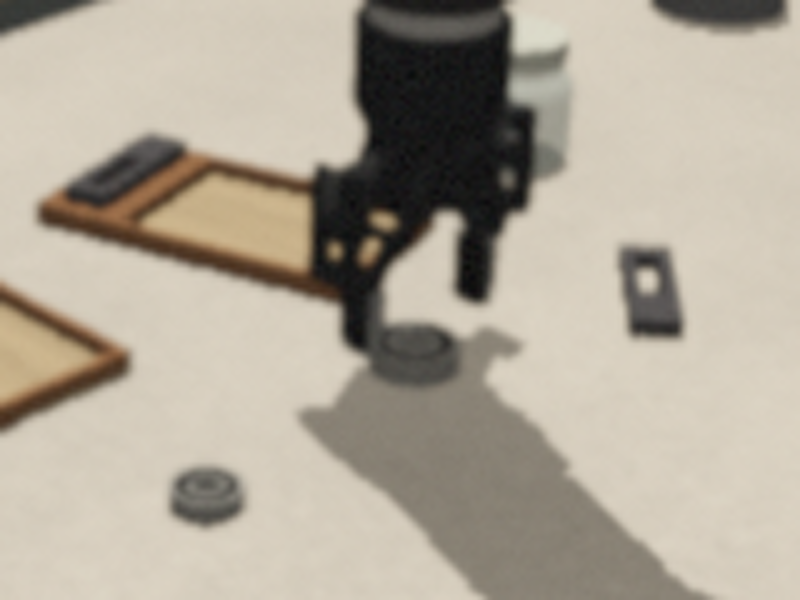

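The fingertips straddle the bearing symmetrically. Lowering to about 1 mm and closing.

Emit:
send_rows:
  rows: "0 0 -0.006 0 0 0;0 0 -0.004 0 0 0;0 0 -0.002 0 0 0;0 0 0 0 0 0;0 0 0 0 0 0"

```text
clock: 15.85
tcp_pos: [0.4439, -0.1599, 0.0002]
orientation: [-1.57, 0.055, -0.055]
contact_force: [0.8, -0.9, -0.3]
grip_width: 0.0746
```

Emit:
send_rows:
  rows: "0 0 0 0 0 0;0 0 0 0 0 0;0 0 0 0 0 0;0 0 0 0 0 0;0 0 0 0 0 0;0 0 0 0 0 0;0 0 0 0 0 0;0 0 0 0 0 0"
  grip: 0.03

```text
clock: 16.65
tcp_pos: [0.4442, -0.1599, 0.0009]
orientation: [-1.57, 0.055, -0.055]
contact_force: [-1.0, 1.1, 7.6]
grip_width: 0.0448
```

```bash
python3 st.py; python3 - <<'E'
from bench import r
from h import *
g=r.grab_frame("side"); crop(g,290,160,80,60,10,"pics/s11.png")
E
```

```text
t 16.65 tcp [ 0.4442 -0.1599  0.0009] jaw deg 86.0 ydown [ 4.e-04  0.e+00 -1.e+00] F [-1.   1.1  7.6] w 0.0448 q7 [ 0.18  0.52  0.04  2.19 -0.05  0.43  1.76]
```

View pics/s11.png

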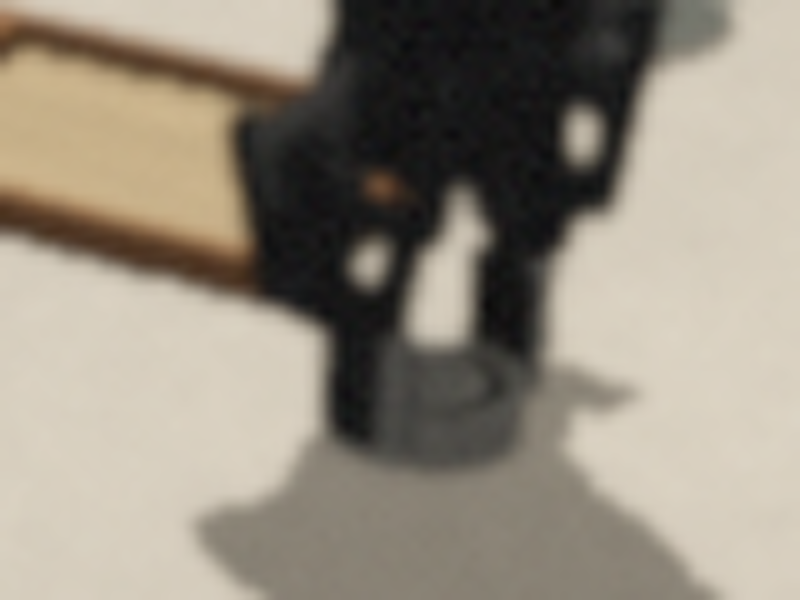

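Gripped. Carrying it to the far half of the bearing tray.

Emit:
send_rows:
  rows: "0 0 0.01 0 0 0;0 0 0.02 0 0 0;0 0 0.02 0 0 0;0.0261 0.0189 0 0 0 0;0.0261 0.0189 0 0 0 0;0.0261 0.0189 0 0 0 0;0.0261 0.0189 0 0 0 0;0.0261 0.0189 0 0 0 0;0.0261 0.0189 0 0 0 0;0.0261 0.0189 0 0 0 0;0.0261 0.0189 0 0 0 0;0 0 0 0 0 0;0 0 -0.015 0 0 0;0 0 -0.015 0 0 0;0 0 -0.005 0 0 0;0 0 -0.003 0 0 0;0 0 0 0 0 0;0 0 0 0 0 0"

```text
clock: 18.5
tcp_pos: [0.653, -0.009, 0.0126]
orientation: [-1.57, 0.055, -0.056]
contact_force: [-0.6, -0.1, -2.3]
grip_width: 0.0448
```

```bash
python3 st.py; python3 - <<'E'
from bench import r
from h import *
g=r.grab_frame("side"); crop(g,180,130,120,90,6,"pics/s12.png")
E
```

```text
t 18.5 tcp [ 0.653  -0.009   0.0126] jaw deg 85.97 ydown [ 4.e-04  0.e+00 -1.e+00] F [-0.6 -0.1 -2.3] w 0.0448 q7 [-0.12  0.7   0.06  1.75 -0.06  0.69  1.47]
```

View pics/s12.png

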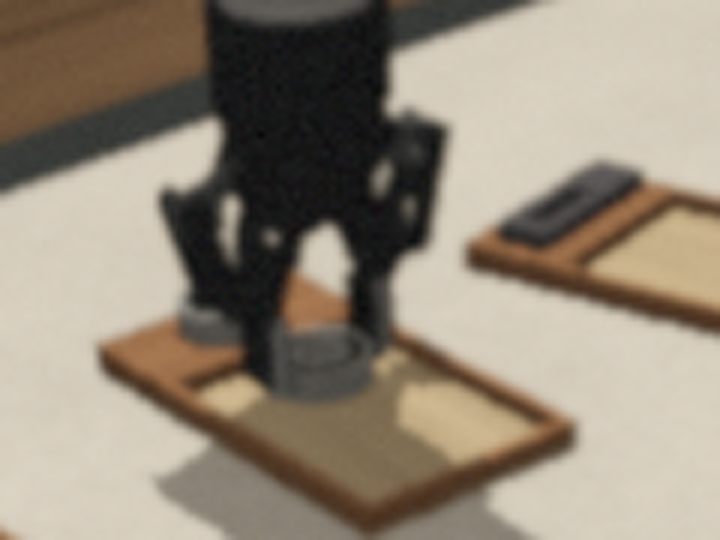

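The bearing is just above the floor. Lowering 7 mm and releasing.

Emit:
send_rows:
  rows: "0 0 -0.004 0 0 0;0 0 -0.002 0 0 0;0 0 -0.001 0 0 0;0 0 0 0 0 0;0 0 0 0 0 0"

```text
clock: 19.05
tcp_pos: [0.6528, -0.0087, 0.0053]
orientation: [-1.57, 0.055, -0.055]
contact_force: [0.1, -0.5, -1.1]
grip_width: 0.0446
```

Emit:
send_rows:
  rows: "0 0 0 0 0 0;0 0 0 0 0 0;0 0 0 0 0 0;0 0 0 0 0 0;0 0 0.005 0 0 0;0 0 0.015 0 0 0;0 0 0.03 0 0 0;0 0 0.02 0 0 0;0 0 0 0 0 0;0 0 0 0 0 0"
  grip: 0.058

```text
clock: 20.05
tcp_pos: [0.6533, -0.0087, 0.0766]
orientation: [-1.57, 0.053, -0.056]
contact_force: [-0.9, 0.3, 0.4]
grip_width: 0.058
```

```bash
python3 st.py; python3 - <<'E'
from bench import r
from h import *
g=r.grab_frame("side"); crop(g,180,130,120,90,6,"pics/s13.png")
E
```

```text
t 20.05 tcp [ 0.6533 -0.0087  0.0766] jaw deg 86.0 ydown [ 1.8e-03  2.0e-04 -1.0e+00] F [-0.9  0.3  0.4] w 0.058 q7 [-0.13  0.61  0.07  1.73 -0.05  0.8   1.46]
```

View pics/s13.png

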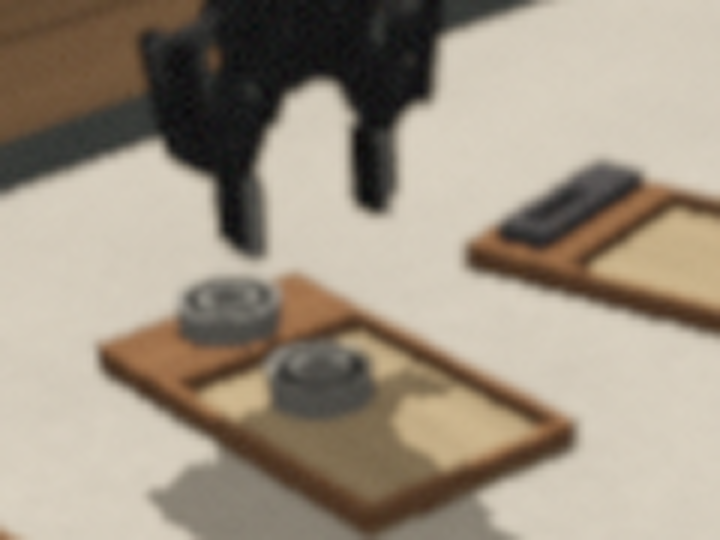

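The large bearing is flat in its tray. Now the small bearing.

Emit:
send_rows:
  rows: "-0.0276 0.002 0 0 0 0;-0.0276 0.002 0 0 0 0;-0.0276 0.002 0 0 0 0;-0.0276 0.002 0 0 0 0;-0.0276 0.002 0 0 0 0;-0.0276 0.002 0 0 0 0;-0.0276 0.002 0 0 0 0;-0.0276 0.002 0 0 0 0;0 0 -0.02 0 0 0;0 0 -0.02 0 0 0;0 0 -0.014 0 0 0;0 0 -0.006 0 0 0;0 0 -0.003 0 0 0;0 0 0 0 0 0;0 0 0 0 0 0;0 0 0 0 0 0"
  grip: 0.065

```text
clock: 21.7
tcp_pos: [0.4324, 0.0073, 0.0128]
orientation: [-1.57, 0.054, -0.056]
contact_force: [-1.2, 0.0, 1.5]
grip_width: 0.0651
```

```bash
python3 st.py; python3 - <<'E'
from bench import r
from h import *
g=r.grab_frame("side"); crop(g,230,150,120,90,6,"pics/s14.png")
E
```

```text
t 21.7 tcp [0.4324 0.0073 0.0128] jaw deg 85.99 ydown [ 1.e-03  2.e-04 -1.e+00] F [-1.2  0.   1.5] w 0.0651 q7 [-0.19  0.46  0.04  2.28 -0.04  0.41  1.38]
```

View pics/s14.png

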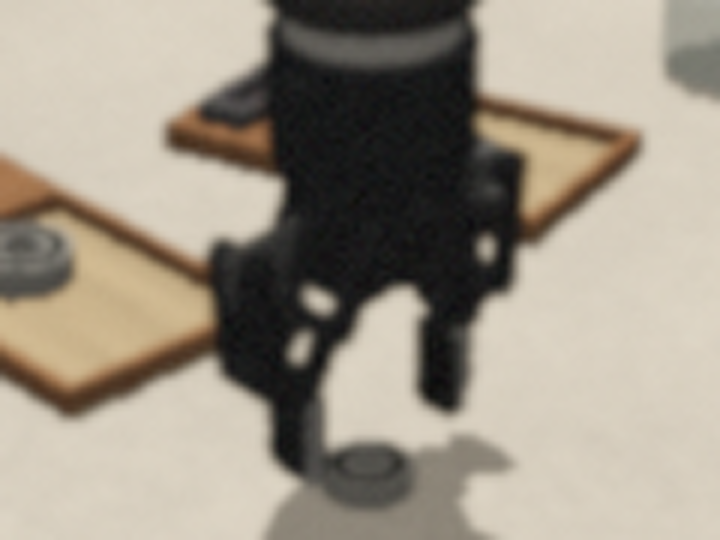

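The jaws are centred on the small bearing. Lowering and closing.

Emit:
send_rows:
  rows: "0 0 -0.006 0 0 0;0 0 -0.004 0 0 0;0 0 -0.002 0 0 0;0 0 0 0 0 0;0 0 0 0 0 0"

```text
clock: 22.25
tcp_pos: [0.432, 0.0073, 0.0002]
orientation: [-1.57, 0.055, -0.055]
contact_force: [-0.5, 0.3, -0.2]
grip_width: 0.0646
```

Emit:
send_rows:
  rows: "0 0 0 0 0 0;0 0 0 0 0 0;0 0 0 0 0 0;0 0 0 0 0 0;0 0 0 0 0 0;0 0 0 0 0 0;0 0 0 0 0 0;0 0 0 0 0 0"
  grip: 0.02

```text
clock: 23.05
tcp_pos: [0.4321, 0.0073, 0.0008]
orientation: [-1.57, 0.055, -0.055]
contact_force: [-1.7, -0.1, 6.0]
grip_width: 0.0329
```

```bash
python3 st.py; python3 - <<'E'
from bench import r
from h import *
g=r.grab_frame("side"); crop(g,250,180,80,60,10,"pics/s15.png")
E
```

```text
t 23.05 tcp [0.4321 0.0073 0.0008] jaw deg 86.0 ydown [ 3.e-04  1.e-04 -1.e+00] F [-1.7 -0.1  6. ] w 0.0329 q7 [-0.19  0.48  0.04  2.28 -0.05  0.38  1.38]
```

View pics/s15.png

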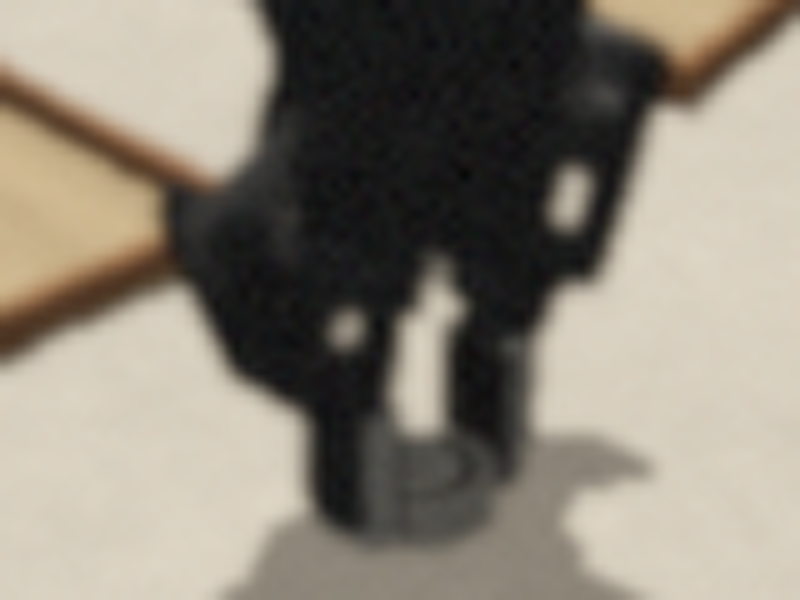

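Gripped, width 33 mm. Carrying it to the near half of the bearing tray.

Emit:
send_rows:
  rows: "0 0 0.01 0 0 0;0 0 0.02 0 0 0;0 0 0.02 0 0 0;0.0258 -0.002 0 0 0 0;0.0258 -0.002 0 0 0 0;0.0258 -0.002 0 0 0 0;0.0258 -0.002 0 0 0 0;0.0258 -0.002 0 0 0 0;0.0258 -0.002 0 0 0 0;0 0 0 0 0 0;0 0 -0.015 0 0 0;0 0 -0.015 0 0 0;0 0 -0.005 0 0 0;0 0 -0.003 0 0 0;0 0 0 0 0 0;0 0 0 0 0 0"

```text
clock: 24.7
tcp_pos: [0.5869, -0.0047, 0.0125]
orientation: [-1.57, 0.055, -0.055]
contact_force: [0.6, 0.4, -1.0]
grip_width: 0.0327
```

```bash
python3 st.py; python3 - <<'E'
from bench import r
from h import *
g=r.grab_frame("side"); crop(g,180,130,120,90,6,"pics/s16.png")
E
```

```text
t 24.7 tcp [ 0.5869 -0.0047  0.0125] jaw deg 86.0 ydown [ 2.e-04  0.e+00 -1.e+00] F [ 0.6  0.4 -1. ] w 0.0327 q7 [-0.14  0.62  0.05  1.92 -0.05  0.6   1.45]
```

View pics/s16.png

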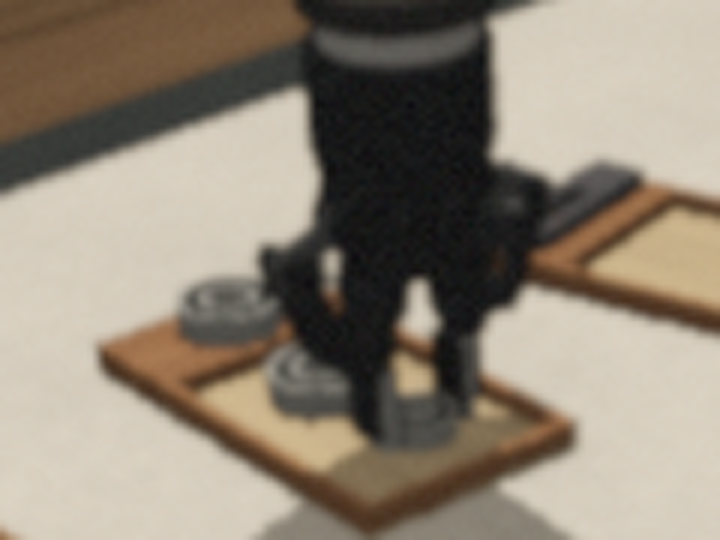

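Emit:
send_rows:
  rows: "0 0 -0.004 0 0 0;0 0 -0.002 0 0 0;0 0 -0.001 0 0 0;0 0 0 0 0 0;0 0 0 0 0 0"

```text
clock: 25.25
tcp_pos: [0.5868, -0.0047, 0.0053]
orientation: [-1.57, 0.055, -0.055]
contact_force: [0.7, -0.2, -1.0]
grip_width: 0.0324
```

Emit:
send_rows:
  rows: "0 0 0 0 0 0;0 0 0 0 0 0;0 0 0 0 0 0;0 0 0 0 0 0;0 0 0.005 0 0 0;0 0 0.015 0 0 0;0 0 0.03 0 0 0;0 0 0.03 0 0 0;0 0 0 0 0 0;0 0 0 0 0 0"
  grip: 0.05

```text
clock: 26.25
tcp_pos: [0.5876, -0.0046, 0.0869]
orientation: [-1.57, 0.053, -0.057]
contact_force: [-0.0, 1.1, -0.2]
grip_width: 0.0498
```

```bash
python3 st.py; python3 - <<'E'
from bench import r
from h import *
g=r.grab_frame("side"); crop(g,180,130,120,90,6,"pics/s17.png")
E
```

```text
t 26.25 tcp [ 0.5876 -0.0046  0.0869] jaw deg 86.0 ydown [ 2.6e-03  3.0e-04 -1.0e+00] F [-0.   1.1 -0.2] w 0.0498 q7 [-0.15  0.51  0.06  1.89 -0.05  0.74  1.44]
```

View pics/s17.png

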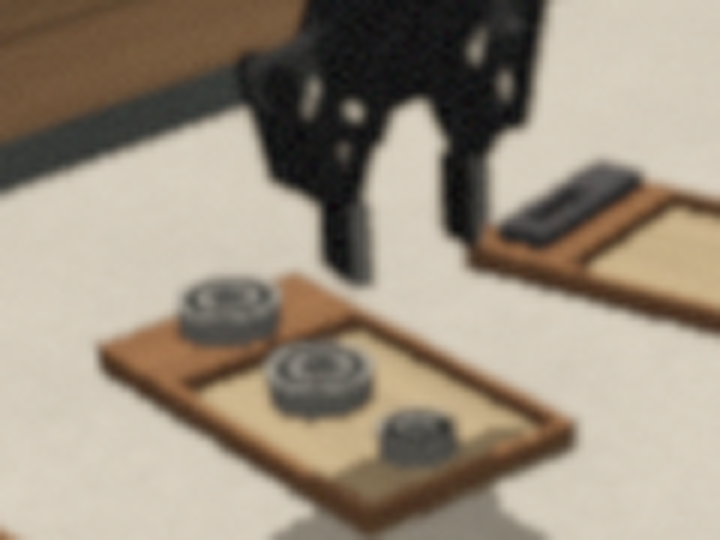

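Released. It looks flat, and I'll verify that at the end. Now the strap clamp, with the jaws at 36.8°.

Emit:
send_rows:
  rows: "-0.0159 -0.0249 0 0 0 -0.0716;-0.0159 -0.0249 0 0 0 -0.0716;-0.0159 -0.0249 0 0 0 -0.0716;-0.0159 -0.0249 0 0 0 -0.0716;-0.0159 -0.0249 0 0 0 -0.0716;-0.0159 -0.0249 0 0 0 -0.0716;-0.0159 -0.0249 0 0 0 -0.0716;-0.0159 -0.0249 0 0 0 -0.0716;-0.0159 -0.0249 0 0 0 -0.0716;-0.0159 -0.0249 0 0 0 -0.0716;-0.0159 -0.0249 0 0 0 -0.0716;-0.0159 -0.0249 0 0 0 -0.0716;0 0 -0.025 0 0 0;0 0 -0.025 0 0 0;0 0 -0.015 0 0 0;0 0 -0.006 0 0 0;0 0 -0.003 0 0 0;0 0 0 0 0 0;0 0 0 0 0 0"
  grip: 0.06

```text
clock: 28.2
tcp_pos: [0.3964, -0.3037, 0.0118]
orientation: [-1.447, 0.724, -0.725]
contact_force: [0.8, -0.0, 0.7]
grip_width: 0.0603
```

```bash
python3 st.py; python3 - <<'E'
from bench import r
from h import *
g=r.grab_frame("side"); crop(g,330,130,120,90,6,"pics/s18.png")
f=r.grab_frame("top"); crop(f,350,190,90,68,8,"pics/t18.png")
E
```

```text
t 28.2 tcp [ 0.3964 -0.3037  0.0118] jaw deg 36.78 ydown [ 7.e-04 -4.e-04 -1.e+00] F [ 0.8 -0.   0.7] w 0.0603 q7 [ 0.32  0.54  0.25  2.14 -0.28  0.49  1.43]
```

View pics/s18.png

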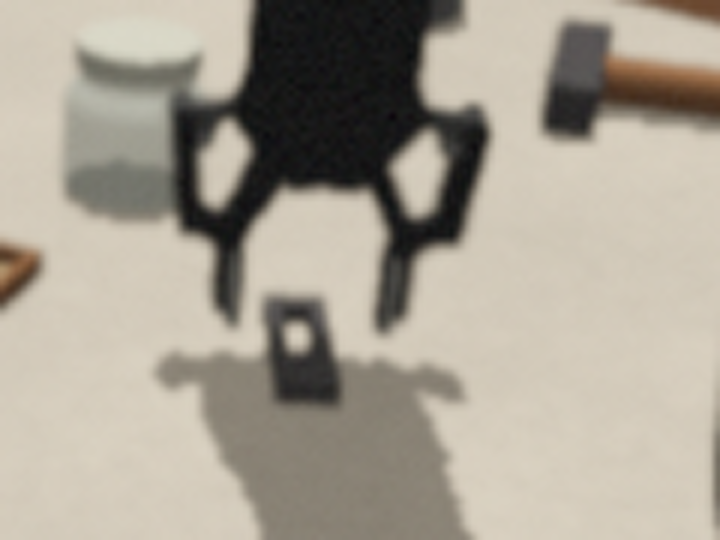

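View pics/t18.png

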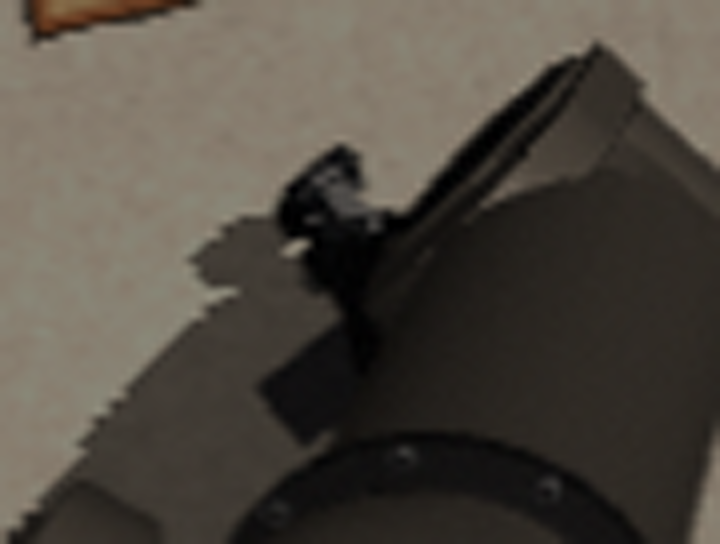

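The fingers straddle the clamp, with the tip midpoint at (308,325) above the clamp centre at (303,350). Lowering and closing.

Emit:
send_rows:
  rows: "0 0 -0.006 0 0 0;0 0 -0.003 0 0 0;0 0 -0.002 0 0 0;0 0 0 0 0 0;0 0 0 0 0 0"

```text
clock: 28.8
tcp_pos: [0.3959, -0.3035, 0.0002]
orientation: [-1.446, 0.725, -0.725]
contact_force: [-0.0, 1.2, 0.4]
grip_width: 0.0601
```

Emit:
send_rows:
  rows: "0 0 0 0 0 0;0 0 0 0 0 0;0 0 0 0 0 0;0 0 0 0 0 0;0 0 0 0 0 0;0 0 0 0 0 0;0 0 0 0 0 0;0 0 0 0 0 0"
  grip: 0.015
  grip_force: 60

```text
clock: 29.6
tcp_pos: [0.3962, -0.3036, 0.0007]
orientation: [-1.446, 0.724, -0.725]
contact_force: [-0.7, 1.5, 5.6]
grip_width: 0.0263
```

```bash
python3 st.py; python3 - <<'E'
from bench import r
from h import *
g=r.grab_frame("side"); crop(g,340,160,80,60,10,"pics/s19.png")
E
```

```text
t 29.6 tcp [ 0.3962 -0.3036  0.0007] jaw deg 36.76 ydown [ 5.e-04 -0.e+00 -1.e+00] F [-0.7  1.5  5.6] w 0.0263 q7 [ 0.33  0.56  0.24  2.14 -0.29  0.47  1.44]
```

View pics/s19.png

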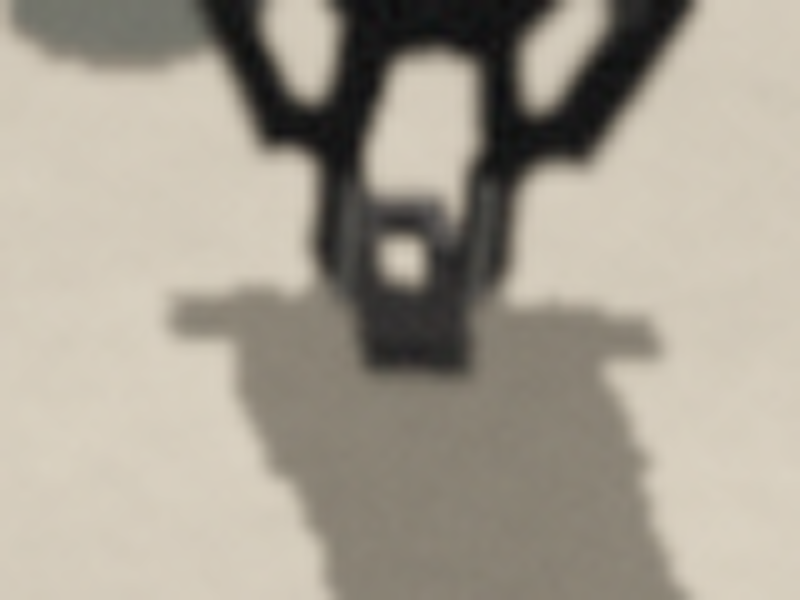

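Gripped, width 26.3 mm. Lifting, turning 64.5° and carrying it to the clamp tray.

Emit:
send_rows:
  rows: "0 0 0.01 0 0 0;0 0 0.02 0 0 0;0 0 0.02 0 0 0;0.0197 0.0081 0 0 0 0.1126;0.0197 0.0081 0 0 0 0.1126;0.0197 0.0081 0 0 0 0.1126;0.0197 0.0081 0 0 0 0.1126;0.0197 0.0081 0 0 0 0.1126;0.0197 0.0081 0 0 0 0.1126;0.0197 0.0081 0 0 0 0.1126;0.0197 0.0081 0 0 0 0.1126;0.0197 0.0081 0 0 0 0.1126;0.0197 0.0081 0 0 0 0.1126;0 0 0 0 0 0;0 0 -0.015 0 0 0;0 0 -0.01 0 0 0;0 0 -0.005 0 0 0;0 0 0 0 0 0;0 0 0 0 0 0"

```text
clock: 31.55
tcp_pos: [0.5926, -0.2228, 0.0201]
orientation: [-1.565, -0.154, 0.155]
contact_force: [0.2, -0.0, -2.2]
grip_width: 0.026
```

```bash
python3 st.py; python3 - <<'E'
from bench import r
from h import *
g=r.grab_frame("side"); crop(g,240,120,120,90,6,"pics/s20.png")
E
```

```text
t 31.55 tcp [ 0.5926 -0.2228  0.0201] jaw deg 101.25 ydown [-7.e-04 -1.e-04 -1.e+00] F [ 0.2 -0.  -2.2] w 0.026 q7 [ 0.26  0.66  0.    1.8  -0.    0.68  2.03]
```

View pics/s20.png

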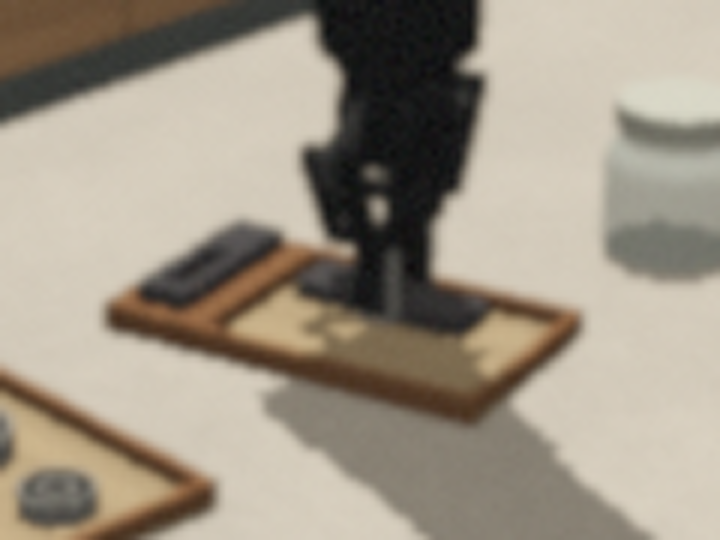

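The clamp is level and aligned over the bay. Lowering and releasing.

Emit:
send_rows:
  rows: "0 0 -0.006 0 0 0;0 0 -0.005 0 0 0;0 0 -0.0025 0 0 0;0 0 -0.001 0 0 0;0 0 0 0 0 0;0 0 0 0 0 0"

```text
clock: 32.2
tcp_pos: [0.5931, -0.2225, 0.0059]
orientation: [-1.565, -0.155, 0.155]
contact_force: [0.5, 0.5, -1.6]
grip_width: 0.0265
```

Emit:
send_rows:
  rows: "0 0 0 0 0 0;0 0 0 0 0 0;0 0 0 0 0 0;0 0 0 0 0 0;0 0 0.005 0 0 0;0 0 0.015 0 0 0;0 0 0.03 0 0 0;0 0 0.04 0 0 0;0 0 0.04 0 0 0;0 0 0 0 0 0"
  grip: 0.05

```text
clock: 33.2
tcp_pos: [0.5971, -0.2239, 0.1435]
orientation: [-1.57, -0.163, 0.146]
contact_force: [0.6, -0.7, -0.6]
grip_width: 0.0498
```

Emit:
send_rows:
  rows: "-0.03 0 0.03 0 0 0;-0.03 0 0.03 0 0 0;-0.03 0 0.02 0 0 0;-0.03 0 0 0 0 0;-0.03 0 0 0 0 0;0 -0.03 0 0 0 0;0 -0.03 0 0 0 0;0 -0.03 0 0 0 0;0 -0.03 0 0 0 0;0 -0.03 0 0 0 0;0 0 0 0 0 0;0 0 0 0 0 0;0 0 0 0 0 0"

```text
clock: 34.5
tcp_pos: [0.4433, -0.3712, 0.2159]
orientation: [-1.564, -0.156, 0.156]
contact_force: [0.3, 0.4, -0.4]
grip_width: 0.0498
```

```bash
python3 st.py; python3 - <<'E'
from bench import r
from h import *
g=r.grab_frame("side"); crop(g,110,130,230,150,3.4,"pics/s21.png"); crop(g,215,160,60,45,12,"pics/s22.png")
f=r.grab_frame("top"); crop(f,110,105,350,150,2.2,"pics/t21.png")
crop(f,190,105,210,95,3.8,"pics/t22.png")
E
```

```text
t 34.5 tcp [ 0.4433 -0.3712  0.2159] jaw deg 101.37 ydown [ 1.e-04  8.e-04 -1.e+00] F [ 0.3  0.4 -0.4] w 0.0498 q7 [ 0.51  0.33  0.1   1.81 -0.04  1.    2.39]
```

View pics/s21.png

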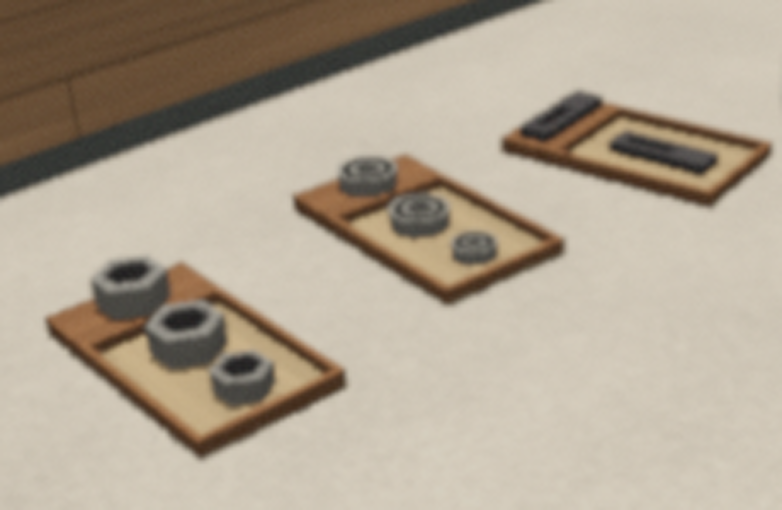

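View pics/s22.png

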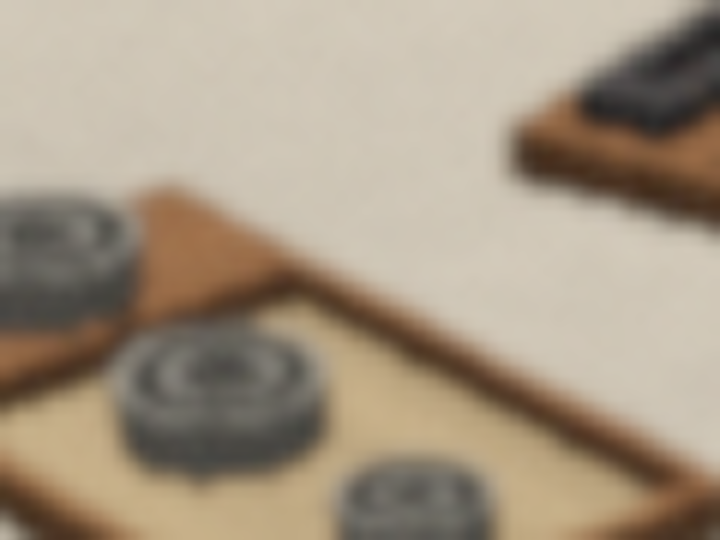

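View pics/t22.png

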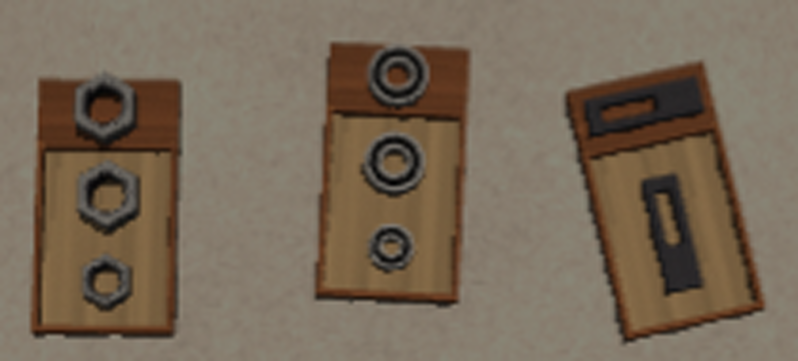

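View pics/t21.png

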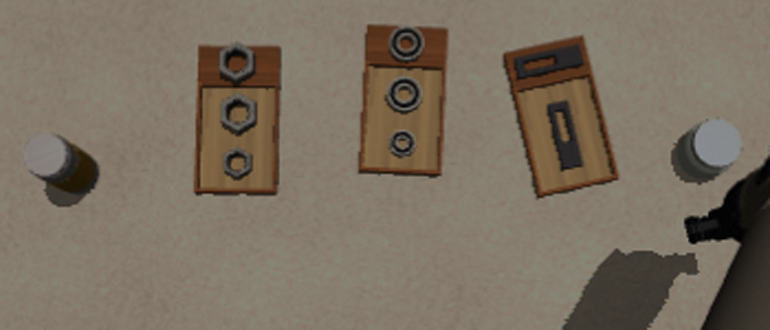

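All five pieces lie flat inside their bays and clear of each other and the walls. The can and jar are still standing where they were, and the gripper is empty and well above everything. Handing in.

```bash
python3 -c "
from bench import r
print(r.hand_in())"
```

```text
the job is handed in; nothing more can be done
None
```

All five pieces are sorted: both nuts are in the nut tray, both bearings in the bearing tray, and the strap clamp lies lengthwise in the clamp tray. I handed the job in at about 35 s on the robot's clock, against the 131 s limit.

- **Final pictures (top and side):** every piece lies flat on its tray floor, clear of the walls and of the other piece. The spray can and jar look unmoved and standing. The gripper was empty and about 0.2 m above the bench.
- **Forces:** the wrist force I read after each move never passed about 8 N.
- **Disagreements:** side-view outlines of the trays, nuts and clamp sat about 2–3 mm off the pictures, close to the stated calibration error. The gripper read 1–2 mm narrower than each nominal piece width. Neither affected a grasp or a placing, and no check failed.

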